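Lock the strongbox hasp

TASK

Lock the blue strongbox: swing its steel hasp over until it lies fully down flat around the brass turning staple, then take the red-handled key from its wooden stand, push it fully home into the square keyhole of the staple and turn it clockwise (seen from above) to its stop. Leave the key standing in the lock, and do not disturb the combination wheel, the two lock cylinders or the collar.

Things in the scene. Friction and masses are not known exactly. Their poses are not given: they have to be found in the camera images.
- strongbox: Blue steel box bolted to the counter, 180 (its x) x 270 (its y) x 90 mm high; origin at the centre of its underside. On its flat top lie the hasp hinge at y = -60 mm and the turning staple at y = +35 mm, both at x = 0.
- hasp_hinge (a point): Point on the middle of the hasp's horizontal hinge axis, 6.5 mm above the box top; its axes are those of the box; the hinge axis runs along its x.
- hasp (a joint): Angle of the hasp, a flat steel strap 180 mm long from the hinge, 76 mm wide, 5 mm thick, the hinge axis in its mid-plane. 0: lies flat around the staple, pointing along the box's +y; grows as it opens, 1.57 is straight up, more leans back towards the box's -y; 2.4 is its stop. The hinge is stiff: the hasp stays where it is left.
- hasp_tip (a point): Point on the hasp's outer face (upper when shut), 158 mm from the hinge, in the middle of its solid end, which is 44 mm long with a yellow stripe; y points along the strap away from the hinge, z out of this face. The hasp's slot, 42 mm wide, from 62 to 136 mm from the hinge, passes over the staple.
- staple (a joint): Angle of the brass turning staple about its upright axis: 0 as found (its long side along the hasp's slot), grows clockwise seen from above, 1.2 (about 70 degrees) is its stop, with the head across the hasp. Turns with light friction and stays where it is left.
- keyhole (a point): Centre of the mouth of the square keyhole in the staple's top face, 46 mm above the box top; turns with the staple. The staple's head is a brass block 34 (x) x 60 (y) mm and 36 mm high; the hole is 18.5 x 18.5 mm, its sides along x and y, 36 mm deep, with a 2 mm chamfer.
- key: Big upright key, about 0.12 kg. Origin under its round steel collar (36 mm across, 6 thick), which rests on the stand and later on the staple. Below, a square shank 16 x 16 mm, sides along x and y, tapered near its end, reaches to z = -32 mm. Above, a flat red handle 50 (x) x 12 (y) mm, z = 6 to 52 mm; pinch it across y. Fits the keyhole in any of four quarter-turns.
- key_bow (a point): Point in the key's red handle, 32 mm above the key's origin, good to grip; axes those of the key.
- key_stand: Dark wooden block fixed to the counter, 75 x 75 x 50 mm, origin at the centre of its underside; the key stands in a round 25 mm hole in the middle of its top. It is on the left or on the right of the strongbox.
- wheel: Green enamel combination wheel lying flat, 120 mm across, 14 mm thick, hub 26 mm high; origin under its centre. Leave it alone.
- cylinder_a: Nickel lock cylinder standing upright, 44 mm across, 62 mm high; origin under its centre. Leave it alone.
- cylinder_b: Second, equal lock cylinder. Leave it alone.
- collar: Bronze spindle collar, a ring 76 mm across and 38 mm high; origin under its centre. Leave it alone.
Not all that is in view belongs to the job. There is more than one size of the key; the job needs the smallest.

How it is judged:
By the outcome, as a careful person would: the job done as asked, in the order asked, and still so for the second after the job is handed in, with the robot touching nothing.
It also fails if it takes over 64 s, if anything falls off the work surface, if the arm or the gripper's body presses on something with over 40 N, if the wrist force passes 120 N, or if a joint passes its speed limit or range.

ROBOT

A 6-joint arm with a two-finger parallel gripper is mounted at the origin on the work surface. World frame = base frame: x ahead of the robot, y to its left, z up, the work surface at z = 0. Lengths are in m, angles in rad, forces in N, time in s.
With the tool pointing down it reaches from about 0.325 to 0.775 m from the base axis. Payload 5.5 kg.
Tool frame: the origin (TCP) lies between the finger pads; the fingertips stand r.tip_extent ahead of it and the grasp point (between the pads) lies 3 mm ahead of it (r.tip_extent is the distance from the TCP to the fingertips, in m); z points along the fingers, y is the direction in which the jaws open and shut (so a half turn about z gives the same grasp; the last joint's range is limited). The gripper opens to 85 mm and grips with 20 to 120 N. Pads are 22 mm wide; open, the fingers measure 114 mm over their backs; the gripper's body (76 mm by 85 mm) begins 54 mm behind the grasp point. The pads swing forward as they close: fully open they stand 13 mm farther back than shut.
Start: joints at [1.215, 0.091, 1.231, -0, 1.82, -0.057], TCP at [0.177, 0.573, 0.253] pointing down, gripper open.
Joint ranges: [-2.87, 2.87], [-0.86, 2.18], [0.17, 2.46], [-1.51, 4.65], [0.06, 2.69], [-2.65, 2.65]. Speed limits (rad/s): [2.57, 2.57, 3.01, 3.14, 3.14, 3.14].

INTERFACE

Orientations are given as a rotation vector (axis times angle).
In Python, from cell import r, optics, close_job, finder gives the robot as it stands.
- The arm moves only by the shell command python3 -m jog 'ROWS' [FORCE]. ROWS is text: rows parted by semicolons, each of 7 numbers parted by spaces: the shift along the world's x, y, z in mm, then the turn, a rotation vector about the world's x, y, z in rad, then the closure, from -1 (fully open) to 1 (shut). A call has exactly 10 rows; each row shifts and turns the commanded pose from where the row before left it; what a row does not reach is not made up. A row lasts 1/12 s, in which the tool goes at most 41.7 mm and 7.16 degrees, less where a joint would pass 70% of its speed; a pose out of reach is approached as far as the arm can. A call with a gripper value outside its range is refused whole. The fingers move at their own pace and stop on an object; FORCE is the grip in N (left out, the last holds). Time passes only in rows, so rows that do not move let the fingers close, or fill a call up. It gives the time, the measured TCP pose, the force and the opening at its end, in the units of the state.
- r.state(): the state, without advancing time (a new reading comes with each control period).
- optics.read_camera(name): name is "scene" or "side" or "wrist"; returns a dict with "img" (384x512x3 uint8, red, green, blue), "K" (3x3 intrinsics, pixels), "dist_coeffs" ([k1, k2, p1, p2, k3] as OpenCV has them; the pictures are not rectified), "world_from_camera" (4x4, takes a point from camera to world coordinates). Camera axes: x right, y up, looking along -z (the intrinsics and any distortion apply to the point x, -y, -z); pixel columns grow to the right and rows downward; lengths in m; the calibration is good to about 2 mm. A picture is of the moment at which its call begins. There is no depth.
- close_job(): hands the job in, once; it reports no verdict.
Trained networks look in a picture, given as the dict that the camera call returned (one of the last four; its "shot" number tells which), for a name from the list of things; names that differ only in an ending like _2 or _b are one class to them, and where a whole thing is asked for, a point or a joint stands for the part that bears it (a point fixed in the world has none). Each returns a list of dicts, best first, with "confidence" (0 to 1); they miss things now and then, are a little off and sometimes report something else, mostly with a low value. They report only what shows in the picture. A call takes as long as a camera call. They do not tell look-alikes from the thing itself.
- finder.spot_in(label, picture): "xyz" ([x, y, z] in m, in world coordinates, good to about 4 mm: the middle of the surface that is visible of it).
- finder.trace(label, picture): "region" (384x512 bool, what is visible of it).
- finder.spot_point(label, picture): "xyz" ([x, y, z] in m, in world coordinates, good to about 4 mm: a listed point, or the origin of a listed thing).
The state is a dict: "time_s": time; "joints": joint angles; "qvel": joint speeds; "effort": joint torques, N m; "eef_pos": TCP position; "eef_rot": TCP orientation; "contact_force": force on the tool from outside, world axes, zero at the start; "ft_torque": the same for the moment, N m; "gripper_width": finger opening in m.
Only numpy, scipy, OpenCV 4.12 (cv2) and the standard library are available. Lean on these libraries where they do the work, as an engineer would, in place of code of your own. Each camera call takes 0.05 s, during which the arm holds its last target. There are 200 camera calls.

## Working session

There is one attempt and no reset: what is moved stays moved. The work goes in short steps, Python scripts to look and compute and a shell command to move; the robot and the scene stay as the last step left them, time stands still between calls to the robot, and variables do not carry over. Pictures are saved under pics/ and viewed, about 8 in all and at most 12, crops included, and the job is handed in when it is done.

```bash
mkdir -p pics; cat > h.py <<'E'
import numpy as np, cv2
from cell import r, optics, close_job, finder
def shot(name, fn=None):
    p=optics.read_camera(name)
    if fn: cv2.imwrite(f'pics/{fn}.png',p['img'][:,:,::-1])
    return p
def proj(p,X):
    W=np.linalg.inv(p['world_from_camera']); c=(W[:3,:3]@np.atleast_2d(X).T).T+W[:3,3]
    c=c*[1,-1,-1]
    return cv2.projectPoints(c.reshape(-1,1,3),np.zeros(3),np.zeros(3),np.array(p['K']),np.array(p['dist_coeffs'],float))[0].reshape(-1,2)
def ray(p,uv,z):
    n=cv2.undistortPoints(np.array(uv,float).reshape(-1,1,2),np.array(p['K']),np.array(p['dist_coeffs'],float)).reshape(-1,2)
    d=np.c_[n[:,0],-n[:,1],-np.ones(len(n))]; W=np.array(p['world_from_camera']); d=d@W[:3,:3].T; o=W[:3,3]
    return o+d*((z-o[2])/d[:,2])[:,None]
E
python3 - <<'E'
from h import *
ims=[]
for n in ["scene","side"]:
    p=shot(n); ims.append(p['img'])
    print(n,np.round(p['world_from_camera'][:3,3],3))
    for l in ["strongbox","hasp_hinge","hasp_tip","keyhole","key","key_bow","key_stand"]:
        print(l,[(np.round(d['xyz'],3).tolist(),round(d['confidence'],2),proj(p,d['xyz'])[0].round().tolist()) for d in finder.spot_point(l,p)[:4]])
a=np.vstack(ims); a=cv2.resize(a,None,fx=.78,fy=.78,interpolation=cv2.INTER_AREA)
for i,n in enumerate(["scene","side"]): cv2.imwrite(f'pics/{n}0.png',cv2.resize(ims[i],(768,576))[:,:,::-1])
print(r.state(),r.tip_extent)
E
```

```text
scene [1.144 0.376 1.026]
strongbox [([0.534, -0.042, 0.001], 0.72, [225.0, 203.0])]
hasp_hinge [([0.554, -0.1, 0.097], 0.57, [204.0, 184.0])]
hasp_tip [([0.576, -0.148, 0.245], 0.8, [180.0, 152.0])]
keyhole [([0.522, -0.011, 0.132], 0.85, [233.0, 179.0]), ([0.722, -0.347, -0.0], 0.2, [119.0, 212.0])]
key [([0.416, 0.465, 0.042], 0.83, [385.0, 225.0]), ([0.423, 0.354, 0.05], 0.71, [350.0, 212.0]), ([0.304, 0.347, 0.051], 0.62, [359.0, 185.0])]
key_bow [([0.306, 0.348, 0.09], 0.82, [362.0, 178.0]), ([0.426, 0.35, 0.082], 0.77, [351.0, 207.0]), ([0.423, 0.464, 0.088], 0.72, [388.0, 218.0]), ([0.428, 0.35, 0.001], 0.54, [346.0, 222.0])]
key_stand [([0.425, 0.351, -0.0], 0.55, [346.0, 221.0])]
side [-0.212 -0.728  1.144]
strongbox [([0.538, -0.041, 0.005], 0.68, [270.0, 218.0])]
hasp_hinge [([0.555, -0.096, 0.097], 0.7, [288.0, 206.0])]
hasp_tip [([0.575, -0.144, 0.245], 0.67, [308.0, 177.0])]
keyhole [([0.522, -0.01, 0.137], 0.64, [262.0, 188.0]), ([0.539, -0.044, 0.002], 0.45, [271.0, 219.0]), ([0.554, -0.098, 0.095], 0.39, [288.0, 207.0])]
key [([0.419, 0.463, 0.043], 0.9, [153.0, 152
[... 271 characters left out ...]
351, 0.002], 0.92, [173.0, 175.0])]
{'time_s': 0.8, 'joints': array([ 1.21531579e+00,  9.10824501e-02,  1.23067698e+00,  5.12744113e-06,
        1.81980503e+00, -5.67087122e-02]), 'qvel': array([-0.00042231, -0.00058062, -0.00118344, -0.00068968, -0.00120046,
       -0.00018558]), 'effort': array([ 5.74205769e-04, -4.58412087e+01, -4.18066013e+01, -1.75773052e-04,
        8.96408692e-04, -2.11583092e-06]), 'eef_pos': array([0.1766191 , 0.5734336 , 0.25329874]), 'eef_rot': array([4.67563995e-01, 3.10660307e+00, 4.49535887e-05]), 'contact_force': array([0.8000882 , 1.00032826, 0.55048455]), 'ft_torque': array([ 0.03046102, -0.03227044, -0.02462005]), 'gripper_width': 0.08559024920545816} 0.022
```

View pics/scene0.png

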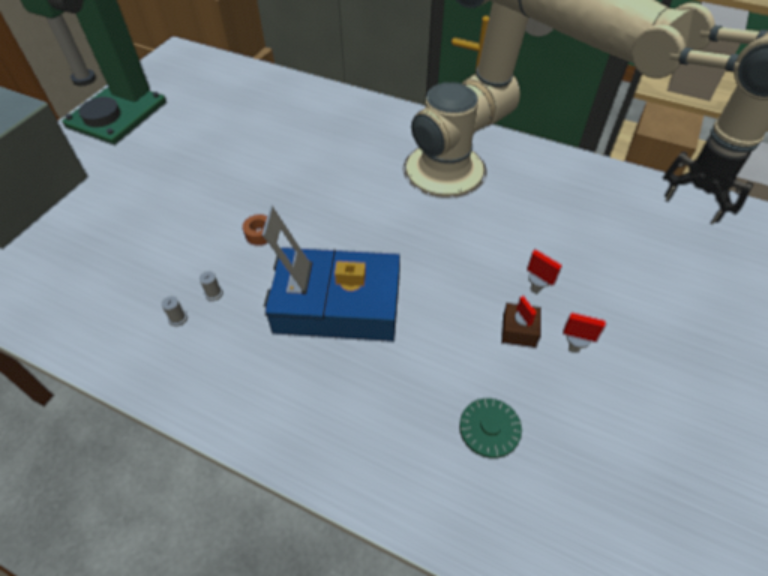

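View pics/side0.png

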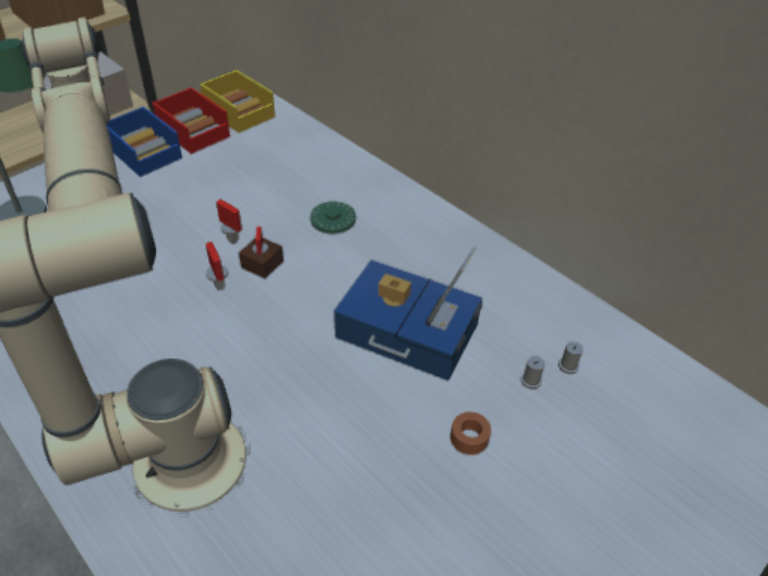

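Scene (768-wide picture): box around (335,290), with the hasp upright at (288,250) and the staple at (350,272). Three look-alike red keys: A loose at (543,267), B in the wooden stand at (526,312), C loose at (584,327). The combination wheel (490,428), the cylinders and the collar (257,230) are all clear of the path. B is in the stand and looks the smallest. I'll pass over the keys with the gripper shut and check that in a close wrist crop.

```bash
python3 -m jog '20 -27 9 0 0 -0.0916 1;20 -27 9 0 0 -0.0916 1;20 -27 9 0 0 -0.0916 1;20 -27 9 0 0 -0.0916 1;20 -27 9 0 0 -0.0916 1;20 -27 9 0 0 -0.0916 1;20 -27 9 0 0 -0.0916 1;20 -27 9 0 0 -0.0916 1;20 -27 9 0 0 -0.0916 1;20 -27 9 0 0 -0.0916 1'
python3 - <<'E'
from h import *
p=shot("wrist")
cv2.imwrite('pics/w1.png',cv2.resize(p['img'],(768,576))[:,:,::-1])
for l in ["key","key_bow","key_stand"]:
    print(l,[(np.round(d['xyz'],3).tolist(),round(d['confidence'],2),proj(p,d['xyz'])[0].round().tolist()) for d in finder.spot_point(l,p)[:4]])
E
```

```text
time_s: 1.63
eef_pos: [0.3772, 0.3019, 0.344]
eef_rot: [1.799, 2.576, 0.001]
contact_force: [0.5, -0.2, -0.3]
gripper_width: 0.0001
key [([0.427, 0.347, 0.05], 0.93, [297.0, 142.0]), ([0.42, 0.467, 0.042], 0.73, [326.0, 55.0]), ([0.302, 0.349, 0.048], 0.67, [215.0, 109.0])]
key_bow [([0.3, 0.35, 0.09], 0.87, [209.0, 107.0]), ([0.418, 0.462, 0.086], 0.73, [332.0, 51.0]), ([0.427, 0.347, 0.082], 0.61, [301.0, 145.0])]
key_stand []
```

View pics/w1.png

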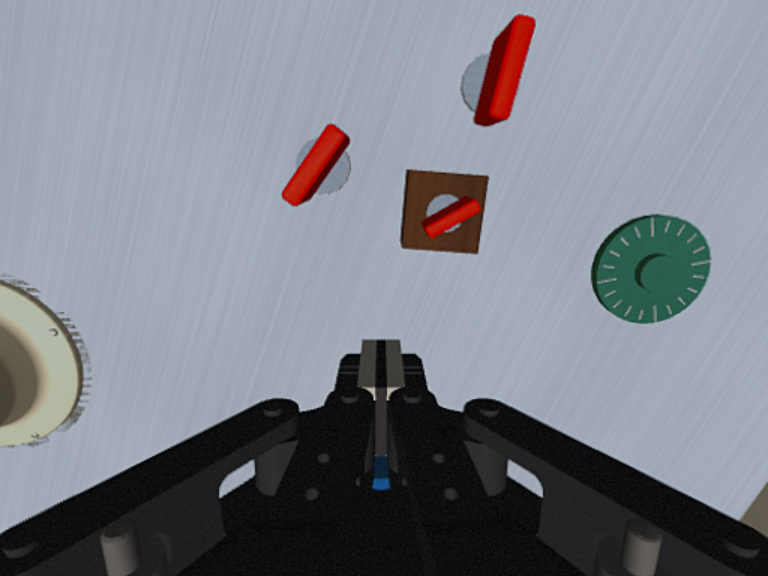

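The wrist view confirms it. The key in the wooden stand, at pixel (450,217), is clearly the smallest; the loose ones at (316,165) and (505,70) are larger. Next I go behind the hasp.

```bash
python3 -m jog '14 -33 0 0 0 0 1;14 -33 0 0 0 0 1;14 -33 0 0 0 0 1;14 -33 0 0 0 0 1;14 -33 0 0 0 0 1;14 -33 0 0 0 0 1;14 -33 0 0 0 0 1;14 -33 0 0 0 0 1;14 -33 0 0 0 0 1;14 -33 0 0 0 0 1'
python3 -m jog '14 -33 0 0 0 0 1;14 -33 0 0 0 0 1;14 -33 0 0 0 0 1;14 -33 0 0 0 0 1;14 -33 0 0 0 0 1;0 0 -17 0 0 0 1;0 0 -17 0 0 0 1;0 0 -17 0 0 0 1;0 0 -17 0 0 0 1;0 0 -17 0 0 0 1'
python3 - <<'E'
from h import *
p=shot("side"); q=shot("scene")
a=p['img'][140:290,200:400]; b=q['img'][110:260,130:330]
cv2.imwrite('pics/s2.png',cv2.resize(np.hstack([a,b]),(800,300),interpolation=cv2.INTER_CUBIC)[:,:,::-1])
for c in (p,q):
  for l in ["hasp_hinge","hasp_tip","keyhole","strongbox"]:
    print(l,[(np.round(d['xyz'],3).tolist(),round(d['confidence'],2)) for d in finder.spot_point(l,c)[:2]])
E
```

```text
time_s: 2.67
eef_pos: [0.5171, -0.0265, 0.3427]
eef_rot: [-1.788, -2.582, -0.0]
contact_force: [0.7, 0.3, 0.5]
gripper_width: -0.0
time_s: 3.5
eef_pos: [0.5872, -0.1897, 0.2564]
eef_rot: [-1.788, -2.581, -0.0]
contact_force: [0.3, 0.4, -0.7]
gripper_width: 0.0002
hasp_hinge [([0.552, -0.1, 0.098], 0.63)]
hasp_tip [([0.574, -0.142, 0.244], 0.67)]
keyhole [([0.522, -0.013, 0.138], 0.83)]
strongbox [([0.537, -0.043, 0.002], 0.56)]
hasp_hinge [([0.558, -0.102, 0.096], 0.96), ([0.421, 0.35, 0.078], 0.68)]
hasp_tip [([0.424, 0.351, 0.05], 0.64), ([0.576, -0.145, 0.243], 0.63)]
keyhole [([0.522, -0.013, 0.132], 0.52)]
strongbox [([0.533, -0.042, 0.001], 0.59)]
```

View pics/s2.png

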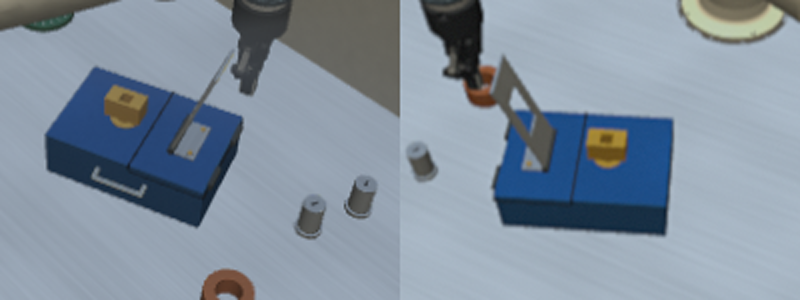

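The fingertips are behind the hasp with clear space, and the hasp still leans back. Now I sweep it over along its arc.

```bash
python3 -m jog '-5 13 2 0 0 0 1;-5 13 2 0 0 0 1;-5 13 2 0 0 0 1;-5 13 2 0 0 0 1;-5 13 2 0 0 0 1;-5 14 2 0 0 0 1;-3.5 9.3 -0.7 0 0 0 1;-3.5 9.3 -0.7 0 0 0 1;-3.5 9.3 -0.8 0 0 0 1;-3.5 9.3 -0.8 0 0 0 1'
python3 -m jog '-3.4 9 -2.5 0 0 0 1;-3.4 9 -2.5 0 0 0 1;-3.3 9 -3.2 0 0 0 1;-3.3 9 -3.3 0 0 0 1;-3 8.1 -5 0 0 0 1;-3 8.1 -5.5 0 0 0 1;-3 8.1 -5.5 0 0 0 1;-3 8.1 -6 0 0 0 1;0 0 0 0 0 0 1;0 0 0 0 0 0 1'
python3 - <<'E'
from h import *
s=r.state(); R=np.array([[.937,.348],[-.348,.937]])
print(R@(s['eef_pos'][:2]-[.5548,-.0985]), s['eef_pos'][2]-.022-.0965)
for n in("side","scene"):
  c=shot(n)
  for l in ["hasp_tip","keyhole"]:
    print(l,[(np.round(d['xyz'],3).tolist(),round(d['confidence'],2)) for d in finder.spot_point(l,c)[:2]])
E
```

```text
time_s: 4.83
eef_pos: [0.5422, -0.0745, 0.2667]
eef_rot: [-1.793, -2.579, 0.0]
contact_force: [1.3, -2.4, -0.8]
gripper_width: 0.0001
time_s: 5.67
eef_pos: [0.5169, -0.0063, 0.2332]
eef_rot: [-1.791, -2.58, 0.0]
contact_force: [-0.3, -0.3, -0.5]
gripper_width: 0.0001
[-0.003441    0.09962021] 0.11472906018745715
hasp_tip [([0.517, 0.01, 0.21], 0.83)]
keyhole [([0.525, -0.014, 0.137], 0.46), ([0.555, -0.099, 0.097], 0.16)]
hasp_tip [([0.518, 0.005, 0.205], 0.73), ([0.725, -0.348, -0.002], 0.68)]
keyhole [([0.521, -0.012, 0.133], 0.79)]
```

```bash
python3 -m jog '-3.3 8.9 -10.5 0 0 0 1;-3.3 8.9 -10.5 0 0 0 1;-3.3 8.9 -10.5 0 0 0 1;-2.3 6.2 -12.5 0 0 0 1;-2.3 6.2 -12.5 0 0 0 1;-2.3 6.2 -12.5 0 0 0 1;-0.8 2 -12 0 0 0 1;-0.8 2 -12 0 0 0 1;-0.8 2 -10 0 0 0 1;-0.8 2 -6 0 0 0 1'
```

```text
time_s: 6.8
eef_pos: [0.4968, 0.0462, 0.123]
eef_rot: [-1.793, -2.578, 0.002]
contact_force: [-0.6, -1.0, 0.2]
gripper_width: 0.0002
```

```bash
python3 -m jog '0 0 -1 0 0 0 1;0 0 -1 0 0 0 1;0 0 -1 0 0 0 1;0 0 -1 0 0 0 1;0 0 0 0 0 0 1;0 0 0 0 0 0 1;0 0 0 0 0 0 1;0 0 0 0 0 0 1;0 0 0 0 0 0 1;0 0 0 0 0 0 1'
python3 - <<'E'
from h import *
for n in("side","scene"):
  c=shot(n)
  for l in ["hasp_tip","hasp_hinge"]:
    print(l,[(np.round(d['xyz'],3).tolist(),round(d['confidence'],2)) for d in finder.spot_point(l,c)[:2]])
E
```

```text
time_s: 7.63
eef_pos: [0.4974, 0.0463, 0.121]
eef_rot: [1.793, 2.579, 0.0]
contact_force: [1.5, -0.4, 1.1]
gripper_width: -0.0002
hasp_tip [([0.5, 0.05, 0.098], 0.63)]
hasp_hinge [([0.553, -0.095, 0.096], 0.6), ([0.52, -0.012, 0.136], 0.17)]
hasp_tip [([0.499, 0.05, 0.094], 0.95)]
hasp_hinge [([0.555, -0.096, 0.096], 0.83)]
```

```bash
python3 -m jog '0 0 -1 0 0 0 1;0 0 -1 0 0 0 1;0 0 -1 0 0 0 1;0 0 0 0 0 0 1;0 0 0 0 0 0 1;0 0 0 0 0 0 1;0 0 0 0 0 0 1;0 0 0 0 0 0 1;0 0 0 0 0 0 1;0 0 0 0 0 0 1'
```

```text
time_s: 8.77
eef_pos: [0.4975, 0.0463, 0.1208]
eef_rot: [1.792, 2.578, 0.002]
contact_force: [-5.1, -0.7, 14.9]
gripper_width: -0.0001
```

The hasp is pressed on its stop: fingertip z is 0.0988, about the expected 0.099, at 15 N. Now to the key.

```bash
python3 -m jog '0 0 38 0 0 0 1;0 0 38 0 0 0 1;0 0 38 0 0 0 1;-15 36 8 0 0 0 1;-15 36 8 0 0 0 1;-15 36 8 0 0 0 1;-15 36 8 0 0 0 1;-15 36 8 0 0 0 0;-15 36 8 0 0 0 0;-15 36 8 0 0 0 0'
python3 - <<'E'
from h import *
from scipy.spatial.transform import Rotation as Ro
for n in("side","scene"):
  c=shot(n)
  for l in ["hasp_tip","hasp_hinge","keyhole"]:
    print(l,[(np.round(d['xyz'],3).tolist(),round(d['confidence'],2)) for d in finder.spot_point(l,c)[:1]])
p=shot("wrist")
for l in ["key","key_bow","key_stand"]:
    print(l,[(np.round(d['xyz'],3).tolist(),round(d['confidence'],2),proj(p,d['xyz'])[0].round().tolist()) for d in finder.spot_point(l,p)[:4]])
u,v=proj(p,[.4265,.349,.102])[0].round().astype(int)
hsv=cv2.cvtColor(p['img'],cv2.COLOR_RGB2HSV)
m=((hsv[...,1]>180)&((hsv[...,0]<8)|(hsv[...,0]>172))).astype(np.uint8)
n,L,S,C=cv2.connectedComponentsWithStats(m)
for i in range(1,n):
  if S[i,4]>80:
    t=L==i; top=t&(hsv[...,2]>np.percentile(hsv[...,2][t],40))
    ys,xs=np.nonzero(t); rect=cv2.minAreaRect(np.c_[xs,ys].astype(np.float32)); b=cv2.boxPoints(rect)
    g=ray(p,b,.10); e=[g[1]-g[0],g[2]-g[1]]; e=max(e,key=np.linalg.norm)
    print(S[i,4],C[i].round(),ray(p,C[i],.10).round(4),'yaw',np.arctan2(e[1],e[0]).round(3),'L',np.linalg.norm(e).round(3))
x0,y0=max(u-64,0),max(v-48,0)
cv2.imwrite('pics/w3.png',cv2.resize(p['img'][y0:y0+96,x0:x0+128],(768,576),interpolation=cv2.INTER_CUBIC)[:,:,::-1]); print(x0,y0)
s=r.state();R=Ro.from_rotvec(s['eef_rot']).as_matrix();print('tool y',np.arctan2(R[1,1],R[0,1]),s['eef_pos'])
E
```

```text
time_s: 9.6
eef_pos: [0.3909, 0.2998, 0.2878]
eef_rot: [-1.793, -2.579, 0.001]
contact_force: [1.0, 0.2, -0.1]
gripper_width: 0.0357
hasp_tip [([0.501, 0.051, 0.096], 0.7)]
hasp_hinge [([0.554, -0.096, 0.098], 0.67)]
keyhole [([0.522, -0.012, 0.139], 0.51)]
hasp_tip [([0.499, 0.05, 0.096], 0.6)]
hasp_hinge [([0.554, -0.099, 0.098], 0.64)]
keyhole [([0.521, -0.013, 0.137], 0.78)]
key [([0.423, 0.468, 0.043], 0.85, [331.0, 36.0]), ([0.304, 0.35, 0.046], 0.61, [200.0, 100.0]), ([0.428, 0.35, 0.05], 0.59, [297.0, 136.0])]
key_bow [([0.299, 0.346, 0.091], 0.77, [187.0, 101.0]), ([0.429, 0.35, 0.084], 0.76, [301.0, 140.0])]
key_stand [([0.425, 0.347, -0.001], 0.76, [288.0, 135.0])]
1880 [338.  33.] [[0.4191 0.4557 0.1   ]] yaw 1.712 L 0.064
1757 [190. 100.] [[0.3038 0.3484 0.1   ]] yaw 1.262 L 0.072
726 [298. 141.] [[0.4228 0.3482 0.1   ]] yaw 0.861 L 0.05
237 93
tool y 0.35428927605604527 [0.39266967 0.29749946 0.28763972]
```

View pics/w3.png

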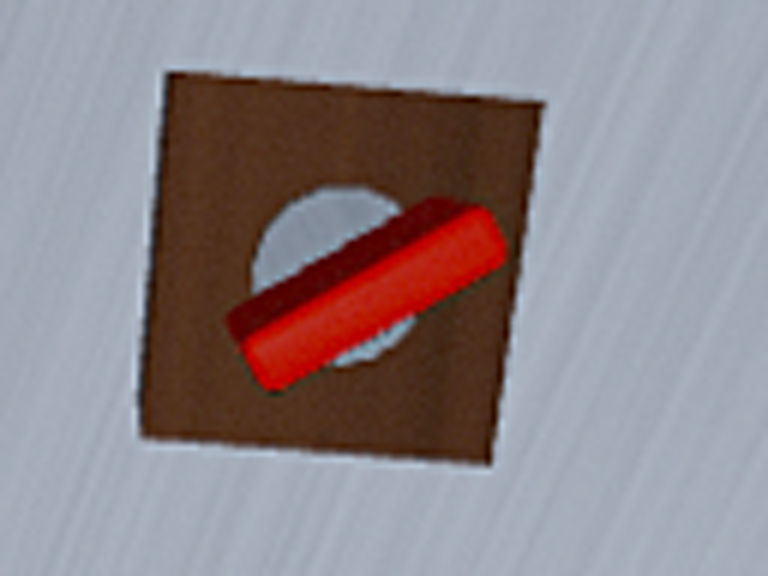

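The crop shows the stand with the key's handle. The bright top face runs from crop (260,365) to (495,235), centre about (378,300). I work out the grasp pose from those pixels.

```bash
python3 - <<'E'
from h import *
p=shot("wrist")
g=ray(p,[[237+262/6,93+364/6],[237+494/6,93+236/6],[237+378/6,93+300/6]],.102)
e=g[1]-g[0]; print(g.round(4),np.arctan2(e[1],e[0]),np.linalg.norm(e))
c=ray(p,[[237+335/6,93+275/6]],.056);print('collar',c)
hsv=cv2.cvtColor(p['img'],cv2.COLOR_RGB2HSV)
m=(hsv[...,1]>180)&((hsv[...,0]<8)|(hsv[...,0]>172)); m[:120]=0;m[160:]=0;m[:,:270]=0
v=hsv[...,2]; print(np.percentile(v[m],[5,25,50,75,95]))
ys,xs=np.nonzero(m&(v>150)); b=cv2.boxPoints(cv2.minAreaRect(np.c_[xs,ys].astype(np.float32))); G=ray(p,b,.102)
E=[G[1]-G[0],G[2]-G[1]]; E.sort(key=np.linalg.norm); print(G.mean(0),np.arctan2(E[1][1],E[1][0]),[np.linalg.norm(k) for k in E])
E
```

```text
[[0.4108 0.3296 0.102 ]
 [0.4406 0.3645 0.102 ]
 [0.4258 0.3472 0.102 ]] 0.8635954286011123 0.04583903994428752
collar [[0.42434467 0.34677557 0.056     ]]
[ 80.  88. 185. 187. 190.]
[0.42450863 0.3464295  0.102     ] 0.876255590772966 [np.float64(0.010816886014364393), np.float64(0.047966649642098076)]
```

```bash
python3 -m jog '3.7 5.6 -12 0 0 -0.1175 0;3.7 5.6 -12 0 0 -0.1175 0;3.7 5.6 -12 0 0 -0.1175 0;3.7 5.6 -12 0 0 -0.1175 0;3.6 5.5 -12 0 0 -0.1175 0;3.6 5.5 -12 0 0 -0.1175 0;3.6 5.5 -12 0 0 -0.1175 0;3.6 5.5 -12 0 0 -0.1175 0;3.6 5.5 -12 0 0 -0.1175 0;0 0 0 0 0 0 0'
python3 - <<'E'
from h import *
from scipy.spatial.transform import Rotation as Ro
p=shot("wrist")
for l in ["key","key_bow","key_stand"]:
    print(l,[(np.round(d['xyz'],3).tolist(),round(d['confidence'],2),proj(p,d['xyz'])[0].round().tolist()) for d in finder.spot_point(l,p)[:2]])
s=r.state();R=Ro.from_rotvec(s['eef_rot']).as_matrix();print('tool y',np.arctan2(R[1,1],R[0,1]),s['eef_pos'],s['gripper_width'])
hsv=cv2.cvtColor(p['img'],cv2.COLOR_RGB2HSV)
m=((hsv[...,1]>180)&((hsv[...,0]<8)|(hsv[...,0]>172))&(hsv[...,2]>130)).astype(np.uint8)
n,L,S,C=cv2.connectedComponentsWithStats(m)
for i in range(1,n):
  if S[i,4]>200:
    ys,xs=np.nonzero(L==i); b=cv2.boxPoints(cv2.minAreaRect(np.c_[xs,ys].astype(np.float32))); G=ray(p,b,.102)
    E=[G[1]-G[0],G[2]-G[1]]; E.sort(key=np.linalg.norm); print(S[i],G.mean(0),np.arctan2(E[1][1],E[1][0]),[np.linalg.norm(k) for k in E])
E
```

```text
time_s: 11.08
eef_pos: [0.4246, 0.3479, 0.1765]
eef_rot: [2.852, 1.316, -0.007]
contact_force: [0.1, -0.2, -0.1]
gripper_width: 0.0425
key [([0.424, 0.464, 0.046], 0.95, [161.0, 84.0]), ([0.302, 0.351, 0.046], 0.92, [157.0, 263.0])]
key_bow [([0.426, 0.349, 0.085], 0.81, [254.0, 199.0]), ([0.42, 0.466, 0.091], 0.73, [133.0, 81.0])]
key_stand [([0.426, 0.346, -0.002], 0.69, [256.0, 176.0])]
tool y -0.6988006260337717 [0.42525531 0.34807617 0.18090628] 0.04255428749597441
[  64   28  110  100 3373] [0.41677827 0.46839454 0.102     ] -1.4104307198155974 [np.float64(0.016946209299510243), np.float64(0.07419070519122482)]
[247 175  16  64 950] [0.42556883 0.34776121 0.102     ] -2.269733065267131 [np.float64(0.010453326344695235), np.float64(0.04792565388802782)]
[137 329  17  23 252] [0.28308402 0.31664493 0.102     ] 0.2984267018225192 [np.float64(0.012753147698006595), np.float64(0.021907198722819862)]
```

The near check agrees to within half a millimetre. Descend and grip.

```bash
python3 -m jog '0 0 -19 0 0 0 0;0 0 -19 0 0 0 0;0 0 -19 0 0 0 0;0 0 -19 0 0 0 0;0 0 -19 0 0 0 0;0 0 0 0 0 0 0;0 0 0 0 0 0 1;0 0 0 0 0 0 1;0 0 0 0 0 0 1;0 0 0 0 0 0 1' 60
```

```text
time_s: 12.12
eef_pos: [0.426, 0.3488, 0.0873]
eef_rot: [-2.849, -1.323, -0.006]
contact_force: [-0.5, -1.6, 4.6]
gripper_width: 0.0119
```

```bash
python3 -m jog '0 0 20 0 0 0 1;0 0 35 0 0 0 1;0 0 35 0 0 0 1;0 0 35 0 0 0 1;0 0 35 0 0 0 1;9.4 -34 0 0 0 0.088 1;9.4 -34 0 0 0 0.088 1;9.4 -34 0 0 0 0.088 1;9.4 -34 0 0 0 0.088 1;9.4 -34 0 0 0 0.088 1'
python3 -m jog '9.4 -34 0 0 0 0.088 1;9.4 -34 0 0 0 0.088 1;9.4 -34 0 0 0 0.088 1;9.4 -34 0 0 0 0.088 1;9.4 -34 0 0 0 0.088 1;9.4 -34 0 0 0 0.088 1;9.4 -34 0 0 0 0.088 1;0 0 -5 0 0 0 1;0 0 -5 0 0 0 1;0 0 0 0 0 0 1'
python3 - <<'E'
from h import *
from scipy.spatial.transform import Rotation as Ro
p=shot("wrist",'w4raw')
for l in ["keyhole","key","key_bow","hasp_tip","hasp_hinge"]:
    print(l,[(np.round(d['xyz'],3).tolist(),round(d['confidence'],2),proj(p,d['xyz'])[0].round().tolist()) for d in finder.spot_point(l,p)[:2]])
s=r.state();R=Ro.from_rotvec(s['eef_rot']).as_matrix();print('tool y',np.arctan2(R[1,1],R[0,1]),s['eef_pos'],s['gripper_width'])
u,v=proj(p,[.522,-.012,.136])[0].round().astype(int);print(u,v)
x0,y0=max(u-80,0),max(v-60,0); print(x0,y0)
cv2.imwrite('pics/w4.png',cv2.resize(p['img'][y0:y0+120,x0:x0+160],(800,600),interpolation=cv2.INTER_CUBIC)[:,:,::-1])
import pickle; pickle.dump({k:np.array(p[k]) for k in('K','dist_coeffs','world_from_camera','img')},open('w4.pkl','wb'))
E
```

```text
time_s: 12.95
eef_pos: [0.4722, 0.1768, 0.2457]
eef_rot: [2.487, 1.919, 0.002]
contact_force: [0.8, 0.7, -0.8]
gripper_width: 0.0112
time_s: 13.78
eef_pos: [0.5374, -0.0595, 0.2337]
eef_rot: [-1.796, -2.576, 0.0]
contact_force: [-0.8, 1.4, -1.6]
gripper_width: 0.011
keyhole [([0.524, -0.01, 0.132], 0.79, [261.0, 133.0])]
key [([0.539, -0.059, 0.197], 0.85, [257.0, 230.0]), ([0.519, -0.011, 0.13], 0.75, [254.0, 133.0])]
key_bow [([0.539, -0.058, 0.231], 0.57, [260.0, 257.0])]
hasp_tip [([0.5, 0.048, 0.099], 0.98, [257.0, 52.0])]
hasp_hinge []
tool y 0.3558613575124705 [ 0.53785759 -0.0588018   0.23534351] 0.011318322702261957
257 136
177 76
```

View pics/w4.png

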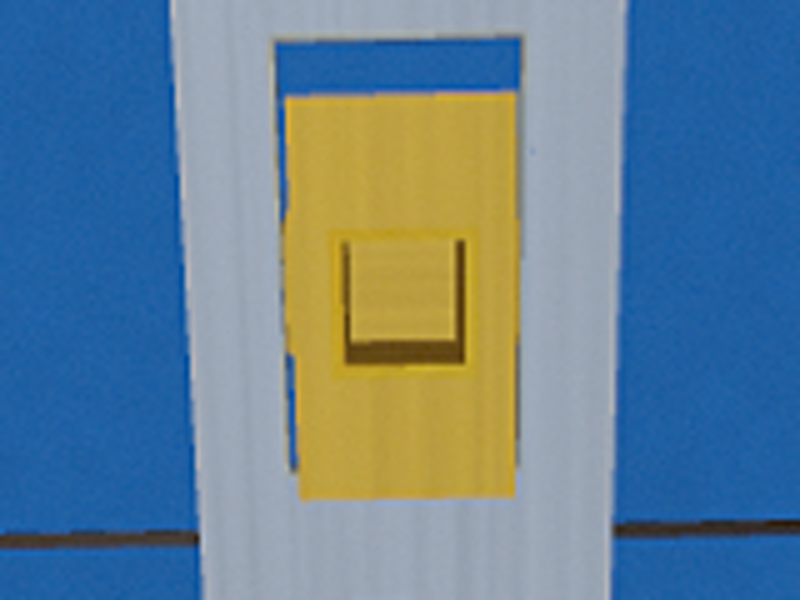

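The hasp lies flat around the staple. In the crop, the head top runs (286,95), (517,91), (516,497), (298,499), and the hole's chamfer square runs (331,231) to (479,379). I turn these into world coordinates.

```bash
python3 - <<'E'
from h import *
import pickle
p=pickle.load(open('w4.pkl','rb'))
f=lambda a:(np.array(a,float)+.5)/5-.5+[177,76]
for a in ([[286,95],[517,91],[516,497],[298,499]],[[331,231],[476,230],[479,378],[333,379]]):
    g=ray(p,f(a),.136); print(g.mean(0).round(4),[np.linalg.norm(g[i]-g[i-1]).round(4) for i in range(4)],
     'yaw',[np.arctan2(*(d[[1,0]])).round(3) for d in (g[1]-g[0],g[2]-g[3],g[0]-g[3],g[1]-g[2])])
cv2.imwrite('pics/w5.png',cv2.resize(p['img'][170:300,170:340],(800,612)[:2],interpolation=cv2.INTER_CUBIC)[:600,:,::-1])
E
```

```text
[ 0.522  -0.0121  0.136 ] [np.float64(0.0597), np.float64(0.0334), np.float64(0.0599), np.float64(0.034)] yaw [np.float64(0.368), np.float64(0.362), np.float64(1.935), np.float64(1.946)]
[ 0.5222 -0.0124  0.136 ] [np.float64(0.0219), np.float64(0.0215), np.float64(0.0219), np.float64(0.0223)] yaw [np.float64(0.359), np.float64(0.359), np.float64(1.926), np.float64(1.961)]
```

View pics/w5.png

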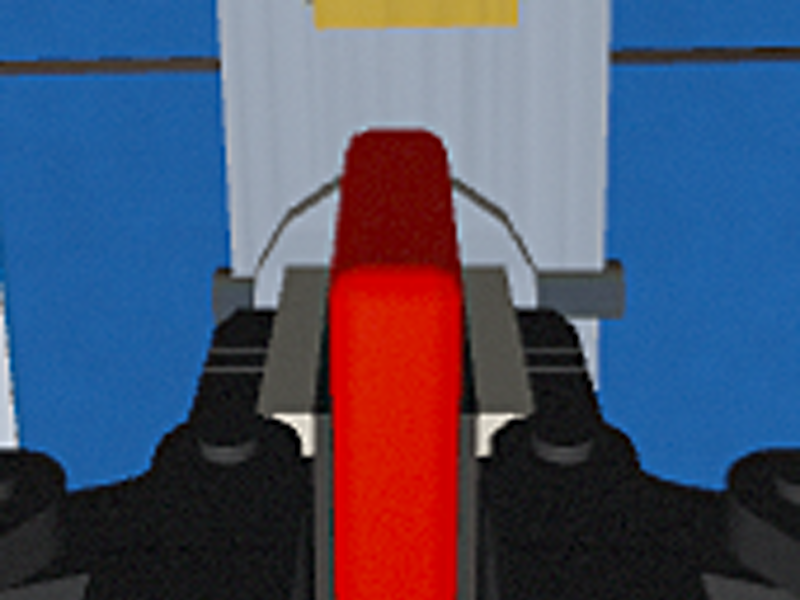

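Sizes match the description (34 x 60 head, 22 chamfer), with the hole at (0.5221, -0.0123) and yaw 0.362. Before inserting I check where the key sits in the jaws, using its front top edge at crop (397,268).

```bash
python3 - <<'E'
from h import *
import pickle
p=pickle.load(open('w4.pkl','rb')); s=4.706
t=np.array([.5379,-.0588]); u=np.array([-.348,.937]); v=np.array([.937,.348])
for n,px,z in (("front top",[397,268],.2353+.016),("front bottom",[396,130],.2353-.030)):
    g=ray(p,[[170+px[0]/s,170+px[1]/s]],z)[0,:2]-t; print(n,'along key x',g@u,'across',g@v)
st=r.state(); print(st['eef_pos'], st['contact_force'])
E
```

```text
front top along key x 0.02435455016486958 across -0.0011053805844230876
front bottom along key x 0.022205377149662905 across -0.0011880812493954866
[ 0.53785759 -0.0588018   0.23534351] [-0.10264837 -0.38502126 -1.13540446]
```

```bash
python3 -m jog '-4 12 0 0 0 0.005 1;-4 12 0 0 0 0 1;-4 12 0 0 0 0 1;-3.5 11 0 0 0 0 1;0 0 -7 0 0 0 1;0 0 -7 0 0 0 1;0 0 -7 0 0 0 1;0 0 -5 0 0 0 1;0 0 -5 0 0 0 1;0 0 0 0 0 0 1'
python3 - <<'E'
from h import *
s=[r.state() for _ in range(1)][0]; print(s['eef_pos'],s['contact_force'],s['ft_torque'])
for n in ("side","scene"):
  p=shot(n)
  for l in ("keyhole","key","hasp_tip"):
    print(l,[(np.round(d['xyz'],3).tolist(),round(d['confidence'],2)) for d in finder.spot_point(l,p)[:3]])
E
```

```text
time_s: 14.92
eef_pos: [0.5219, -0.0131, 0.2019]
eef_rot: [-1.788, -2.58, 0.002]
contact_force: [0.5, 1.2, -0.9]
gripper_width: 0.0111
[ 0.52186493 -0.01306931  0.20187401] [ 0.51987472  1.16701559 -0.86784179] [ 0.04853303 -0.06036352  0.03135393]
keyhole [([0.524, -0.011, 0.136], 0.53)]
key [([0.305, 0.345, 0.048], 0.66), ([0.526, -0.013, 0.167], 0.62)]
hasp_tip [([0.5, 0.05, 0.097], 0.64), ([0.431, -0.323, 0.002], 0.34)]
keyhole [([0.519, -0.012, 0.133], 0.54)]
key [([0.304, 0.345, 0.048], 0.93), ([0.418, 0.468, 0.043], 0.75), ([0.521, -0.011, 0.165], 0.65)]
hasp_tip [([0.503, 0.049, 0.098], 0.94)]
```

```bash
python3 -m jog '0 0 -2 0 0 0 1;0 0 -2 0 0 0 1;0 0 -2 0 0 0 1;0 0 -2 0 0 0 1;0 0 -2 0 0 0 1;0 0 -2 0 0 0 1;0 0 0 0 0 0 1;0 0 0 0 0 0 1;0 0 0 0 0 0 1;0 0 0 0 0 0 1'
```

```text
time_s: 16.15
eef_pos: [0.522, -0.0119, 0.191]
eef_rot: [-1.786, -2.582, -0.001]
contact_force: [-1.3, 5.4, -0.8]
gripper_width: 0.0115
```

It has entered the hole, with a slight 5 N side force towards +y. I ease that way and keep going down.

```bash
python3 -m jog '0 0.7 -1 0 0 0 1;0 0 -2 0 0 0 1;0 0 -2 0 0 0 1;0 0 -3 0 0 0 1;0 0 -3 0 0 0 1;0 0 -3 0 0 0 1;0 0 -3 0 0 0 1;0 0 0 0 0 0 1;0 0 0 0 0 0 1;0 0 0 0 0 0 1'
```

```text
time_s: 16.98
eef_pos: [0.5221, -0.0117, 0.174]
eef_rot: [-1.787, -2.582, -0.0]
contact_force: [-1.3, 4.7, -1.7]
gripper_width: 0.0114
```

```bash
python3 -m jog '0 0.5 -1 0 0 0 1;0 0 -1 0 0 0 1;0 0 -1 0 0 0 1;0 0 -1 0 0 0 1;0 0 -1 0 0 0 1;0 0 0 0 0 0 1;0 0 0 0 0 0 1;0 0 0 0 0 0 1;0 0 0 0 0 0 1;0 0 0 0 0 0 1'
```

```text
time_s: 17.82
eef_pos: [0.5223, -0.0115, 0.1731]
eef_rot: [1.787, 2.581, 0.002]
contact_force: [-7.3, 4.7, 14.2]
gripper_width: 0.0115
```

The collar is seated: z 0.1731 against 0.173 expected, at 14 N. Now turn clockwise. The free play of the square is about 0.17 rad, so about 1.37 or more is needed in all.

```bash
python3 -m jog '0 0 0.5 0 0 -0.11 1;0 0 0.5 0 0 -0.11 1;0 0 0 0 0 -0.11 1;0 0 0 0 0 -0.11 1;0 0 0 0 0 -0.11 1;0 0 0 0 0 -0.11 1;0 0 0 0 0 -0.11 1;0 0 0 0 0 -0.11 1;0 0 0 0 0 -0.11 1;0 0 0 0 0 -0.11 1'
python3 - <<'E'
from h import *
from scipy.spatial.transform import Rotation as Ro
s=r.state();R=Ro.from_rotvec(s['eef_rot']).as_matrix();print('tool y',np.arctan2(R[1,1],R[0,1]),s['eef_pos'],s['gripper_width'],s['contact_force'],s['ft_torque'],s['joints'][5])
E
```

```text
time_s: 18.65
eef_pos: [0.5229, -0.0114, 0.1732]
eef_rot: [2.877, 1.259, 0.005]
contact_force: [-2.5, 4.9, 8.8]
gripper_width: 0.0113
tool y -0.7456365045409363 [ 0.52288558 -0.01138057  0.17319593] 0.011287963844290337 [-2.47803828  4.8748012   8.77703189] [0.96930966 0.57606463 0.05617652] 0.6585935954678948
```

```bash
python3 -m jog '0 0 0 0 0 -0.05 1;0 0 0 0 0 -0.05 1;0 0 0 0 0 -0.05 1;0 0 0 0 0 -0.05 1;0 0 0 0 0 -0.03 1;0 0 0 0 0 -0.03 1;0 0 0 0 0 0 1;0 0 0 0 0 0 1;0 0 0 0 0 0 1;0 0 0 0 0 0 1'
python3 - <<'E'
from h import *
from scipy.spatial.transform import Rotation as Ro
s=r.state();R=Ro.from_rotvec(s['eef_rot']).as_matrix();print('tool y',np.arctan2(R[1,1],R[0,1]),s['eef_pos'],s['gripper_width'],s['contact_force'],s['ft_torque'],s['joints'][5])
E
```

```text
time_s: 19.48
eef_pos: [0.5235, -0.011, 0.1732]
eef_rot: [3.014, 0.884, 0.008]
contact_force: [-0.8, 6.3, 7.1]
gripper_width: 0.0111
tool y -0.9998908960713362 [ 0.52351558 -0.01098515  0.17320126] 0.0111279427101043 [-0.79426703  6.25742241  7.07404816] [1.19420271 0.18256995 0.04269343] 0.9132552022037748
```

```bash
python3 -m jog '0 0 0 0 0 -0.03 1;0 0 0 0 0 -0.03 1;0 0 0 0 0 -0.03 1;0 0 0 0 0 -0.03 1;0 0 0 0 0 -0.03 1;0 0 0 0 0 0 1;0 0 0 0 0 0 1;0 0 0 0 0 0 1;0 0 0 0 0 0 1;0 0 0 0 0 0 1'
python3 - <<'E'
from h import *
from scipy.spatial.transform import Rotation as Ro
s=r.state();R=Ro.from_rotvec(s['eef_rot']).as_matrix();print('tool y',np.arctan2(R[1,1],R[0,1]),s['eef_pos'],s['gripper_width'],s['contact_force'],s['ft_torque'],s['joints'][5])
p=shot("side");q=shot("scene")
a=p['img'][140:240,215:335]; b=q['img'][125:225,180:300]
cv2.imwrite('pics/s6.png',cv2.resize(np.hstack([a,b]),(800,333),interpolation=cv2.INTER_CUBIC)[:,:,::-1])
E
```

```text
time_s: 20.32
eef_pos: [0.5235, -0.0109, 0.1732]
eef_rot: [3.071, 0.659, 0.008]
contact_force: [-0.0, 6.3, 7.2]
gripper_width: 0.0113
tool y -1.1478019680653422 [ 0.52352892 -0.01091084  0.1732183 ] 0.01133446210118185 [-0.02232659  6.29398943  7.24419649] [1.05961294 0.17567772 1.12978817] 1.061402368276328
```

View pics/s6.png

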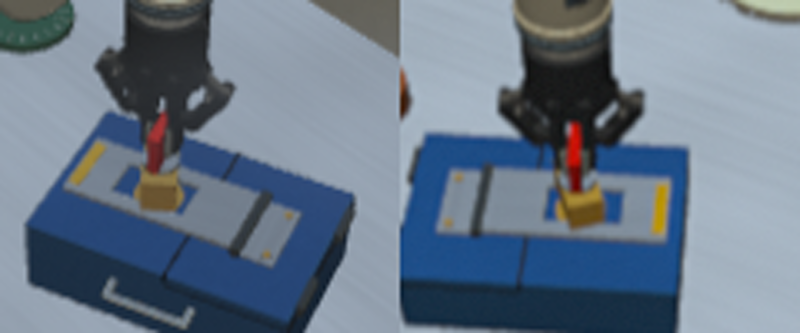

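The moment jumped from 0.04 to 1.13 N m, and the staple head now lies across the hasp. A slight extra turn will confirm the stop.

```bash
python3 -m jog '0 0 0 0 0 -0.03 1;0 0 0 0 0 -0.03 1;0 0 0 0 0 0 1;0 0 0 0 0 0 1;0 0 0 0 0 0 1;0 0 0 0 0 0 1;0 0 0 0 0 0 1;0 0 0 0 0 0 1;0 0 0 0 0 0 1;0 0 0 0 0 0 1'
python3 - <<'E'
from h import *
from scipy.spatial.transform import Rotation as Ro
s=r.state();R=Ro.from_rotvec(s['eef_rot']).as_matrix();print('tool y',np.arctan2(R[1,1],R[0,1]),s['eef_pos'],s['gripper_width'],s['contact_force'],s['ft_torque'],s['joints'][5])
E
```

```text
time_s: 21.25
eef_pos: [0.5236, -0.0109, 0.1732]
eef_rot: [3.089, 0.568, 0.008]
contact_force: [-0.7, 4.8, 7.7]
gripper_width: 0.0114
tool y -1.2073334331140182 [ 0.52357995 -0.01094733  0.17322806] 0.01137922161126026 [-0.73106035  4.79962491  7.71631057] [0.9708165  0.13013194 1.43871588] 1.120972510564455
```

The stop is firm: 1.44 N m and rising. I unwind the stored twist a little, release, and go straight up.

```bash
python3 -m jog '0 0 0 0 0 0.03 1;0 0 0 0 0 0.03 1;0 0 0 0 0 0.02 1;0 0 0 0 0 0 0.4;0 0 0 0 0 0 0;0 0 0 0 0 0 0;0 0 0 0 0 0 0;0 0 4 0 0 0 0;0 0 6 0 0 0 0;0 0 10 0 0 0 0'
python3 -m jog '0 0 15 0 0 0 0;0 0 20 0 0 0 0;0 0 30 0 0 0 0;-17 6 20 0 0 0 0;-17 6 20 0 0 0 0;-10 3 10 0 0 0 0;0 0 0 0 0 0 0;0 0 0 0 0 0 0;0 0 0 0 0 0 0;0 0 0 0 0 0 0'
python3 - <<'E'
from h import *
for n in ("side","scene","wrist"):
  p=shot(n)
  for l in ("keyhole","key","hasp_tip","hasp_hinge"):
    print(n,l,[(np.round(d['xyz'],3).tolist(),round(d['confidence'],2)) for d in finder.spot_point(l,p)[:4]])
u,v=proj(p,[.522,-.012,.136])[0].round().astype(int);print(u,v)
x0,y0=max(u-110,0),max(v-80,0)
c=p['img'][y0:y0+165,x0:x0+220]; print(x0,y0)
cv2.imwrite('pics/w7.png',cv2.resize(c,None,fx=3.6,fy=3.6,interpolation=cv2.INTER_CUBIC)[:,:,::-1])
import pickle; pickle.dump({k:np.array(p[k]) for k in('K','dist_coeffs','world_from_camera','img')},open('w7.pkl','wb'))
E
```

```text
time_s: 22.08
eef_pos: [0.522, -0.0117, 0.1904]
eef_rot: [-3.066, -0.685, 0.003]
contact_force: [-0.1, 0.3, 0.0]
gripper_width: 0.0429
time_s: 22.92
eef_pos: [0.4785, 0.0032, 0.3038]
eef_rot: [-3.065, -0.685, 0.005]
contact_force: [0.9, 0.3, -0.7]
gripper_width: 0.0424
side keyhole [([0.558, -0.1, 0.098], 0.59), ([0.522, -0.012, 0.137], 0.47)]
side key [([0.526, -0.014, 0.137], 0.66), ([0.306, 0.349, 0.046], 0.6), ([0.424, 0.465, 0.044], 0.52)]
side hasp_tip [([0.501, 0.052, 0.099], 0.81), ([0.666, 0.364, 0.005], 0.58)]
side hasp_hinge [([0.553, -0.097, 0.096], 0.56)]
scene keyhole [([0.521, -0.012, 0.134], 0.66), ([0.519, -0.012, 0.135], 0.52)]
scene key [([0.42, 0.468, 0.046], 0.95), ([0.302, 0.344, 0.046], 0.59), ([0.519, -0.006, 0.136], 0.52)]
scene hasp_tip [([0.497, 0.048, 0.097], 0.59)]
scene hasp_hinge [([0.558, -0.101, 0.093], 0.71), ([0.535, -0.044, 0.005], 0.58)]
wrist keyhole [([0.522, -0.014, 0.132], 0.6)]
wrist key [([0.525, -0.011, 0.136], 0.8), ([0.423, 0.349, -0.004], 0.67)]
wrist hasp_tip [([0.495, 0.048, 0.101], 0.96)]
wrist hasp_hinge [([0.559, -0.101, 0.1], 0.82), ([0.429, -0.328, -0.002], 0.47)]
285 147
175 67
```

View pics/w7.png

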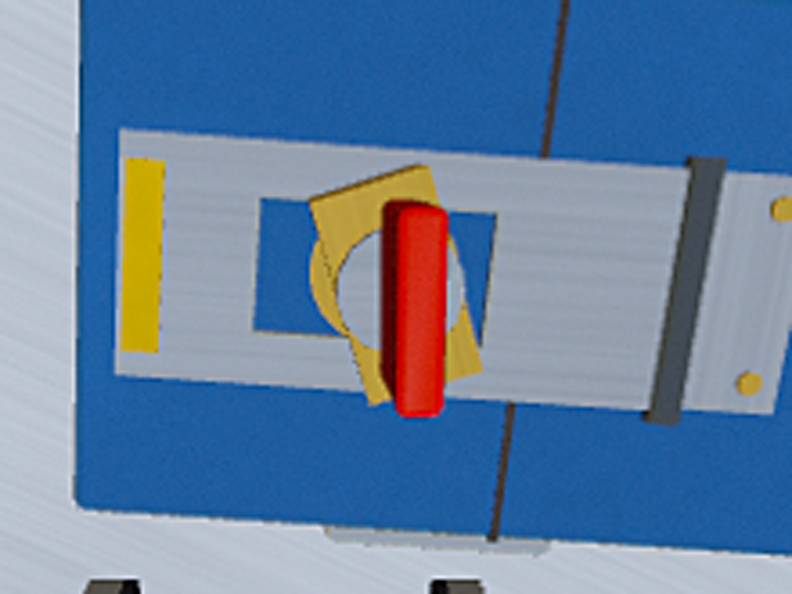

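```bash
python3 - <<'E'
from h import *
import pickle
p=pickle.load(open('w7.pkl','rb'))
f=lambda a:(np.array(a,float)+.5)/3.6-.5+[175,67]
g=ray(p,f([[311,204],[372,405],[428,166],[483,370]]),.136)
for a,b in ((0,1),(2,3),(2,0),(3,1)):
    d=g[b]-g[a]; print(np.linalg.norm(d).round(4),np.arctan2(d[1],d[0]).round(3))
print(g.mean(0))
g=ray(p,f([[427,212],[420,410]]),.188); d=g[1]-g[0]; print('handle',np.linalg.norm(d),np.arctan2(d[1],d[0]))
E
```

```text
0.0595 -2.393
0.0591 -2.394
0.0332 2.316
0.0332 2.326
[ 0.5219857  -0.01228399  0.136     ]
handle 0.04592673288716725 -2.700102201545625
```

```bash
python3 - <<'E'
from h import *
import pickle
p=pickle.load(open('w7.pkl','rb'))
f=lambda a:(np.array(a,float)+.5)/3.6-.5+[175,67]
g=ray(p,f([[688,166],[120,128],[645,405],[115,373]]),.099)
for a,b in ((0,1),(2,3)):
    d=g[b]-g[a]; print(np.linalg.norm(d).round(4),np.arctan2(d[1],d[0]).round(3))
h=np.array([.5548,-.0985]); print(np.arctan2(.0877,-.0328), [ (np.linalg.norm(g[i][:2]-h)) for i in (1,3)])
# box top edge long sides: left edge (short) corners
g=ray(p,f([[80,0],[76,500]]),.09); d=g[0]-g[1]; print('box x',np.arctan2(d[1],d[0]))
E
```

```text
0.1735 1.945
0.1727 1.948
1.9286919972887762 [np.float64(0.18137610927390943), np.float64(0.18075571348018118)]
box x 0.37490886588759403
```

In the same picture the hasp points at 1.946 rad and the staple's long side at 0.748 rad. That is a turn of 1.198 against the 1.2 stop. The hasp is flat, the key is home (origin z about 0.136) and the arm is clear, so I hand in.

```bash
python3 -c "
from cell import r, close_job
print(r.state()['time_s'], close_job())"
```

```text
the job is handed in; nothing more can be done
23.6667 None
```

The strongbox is locked and the job is handed in, at 23.7 s of the 64 s allowed. No verdict was reported.

**What I did**
- **Hasp:** I swung it over with the closed fingertips and pressed it onto its stop with about 15 N.
- **Key:** I took the smallest key, the one in the wooden stand. I pushed it in until its collar rested on the staple, turned it clockwise to the stop, released it and backed off.

**Last checks**
- **Hasp flat:** the cameras put the hasp tip at z = 0.097–0.101 m; flat is 0.099 m.
- **Key fully home:** its origin is at about z = 0.136 m, level with the top of the staple.
- **Staple at its stop:** in the last close picture it stands 1.198 rad from the hasp, against the 1.2 rad stop. Measured against the box direction I had found earlier, it was 1.184 rad. I trusted the first figure because both directions come from the same picture. The turning moment also rose to 1.4 N m at the stop.
- **Forces:** none of the readings I took exceeded about 16 N.

I did not measure the combination wheel, cylinders or collar again at the end. The tool's path stayed clear of them throughout.

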